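# Build up a gearbox idler shaft with gears and thrust washers

### The job

Build up the gearbox idler shaft that stands upright in its holding block: slide a bronze thrust washer down onto the shoulder, then the large gear, a second washer, the small bright gear and the last washer, so that every part sits flat on the one below, the pack takes up all the end float under the circlip groove, and nothing is still held. Leave the small heat-blued gear where it lies, and do not knock over the oil bottle.

Things in the scene. Friction and masses are not known exactly. Their poses are not given: they have to be found in the camera images.
- idler_shaft: upright steel shaft in a fixed round grey block (84 mm wide, 16 mm high). Heights above the bench: shoulder (44 mm wide; first part rests on it) 24 mm; plain shaft, 20 mm diameter, to 74.5 mm; circlip groove 71 to 73 mm; then tapers to a 9 mm wide nose, top at 84 mm. The 25 mm bores slip over it with 5 mm play; the pack fills 24 to 70 mm. Origin: on its axis at bench level, z up.
- washer_a: bronze thrust washer, a flat golden-brown ring with four dark oil grooves on its upper face: outside 44 mm, bore 25 mm, 6 mm thick, about 55 g; one of three alike, all interchangeable. Lies flat on the bench. Origin: centre of its underside; z is its axis, up.
- washer_b: bronze thrust washer, a flat golden-brown ring with four dark oil grooves on its upper face: outside 44 mm, bore 25 mm, 6 mm thick, about 55 g; one of three alike, all interchangeable. Lies flat on the bench. Origin: centre of its underside; z is its axis, up.
- washer_c: bronze thrust washer, a flat golden-brown ring with four dark oil grooves on its upper face: outside 44 mm, bore 25 mm, 6 mm thick, about 55 g; one of three alike, all interchangeable. Lies flat on the bench. Origin: centre of its underside; z is its axis, up.
- gear_large: large bright grey steel gear, 68 mm over the helical teeth, 25 mm bore, 14 mm thick, about 0.3 kg, lying flat on the bench. Origin: centre of its underside; z is its axis, up. It may be gripped across the teeth anywhere round it.
- gear_small: small bright grey steel gear, 52 mm over the helical teeth, 25 mm bore, 14 mm thick, about 0.16 kg, lying flat on the bench. Origin: centre of its underside; z is its axis, up. It may be gripped across the teeth anywhere round it.
- gear_blued: the overheated, rejected gear: same size and shape as the small bright gear (52 mm, 14 mm thick) but dark blue all over. It stays where it lies. Origin: centre of its underside.
- oil_bottle: bystander: cream plastic oil bottle with a red spout, 52 mm in diameter, 176 mm tall, standing loose on the bench to the left of the work. Origin: centre of its underside.
Not all that is in view belongs to the job. Leave any blue or pink look-alike of the washer_a alone.

How it is judged:
At the end, for the whole second after the job is handed in: Threaded on the shaft (within 5 mm of its axis, level within 4 degrees), at rest and let go, undersides within 2.5 mm of these heights: washers 24, 44, 64 mm, large gear 30 mm, small bright gear 50 mm; blued gear within 30 mm of where it lay; oil bottle upright ((z of washer_a in the frame of idler_shaft between 0.0215 and 0.0265 m or z of washer_a in the frame of idler_shaft between 0.0415 and 0.0465 m or z of washer_a in the frame of idler_shaft between 0.0615 and 0.0665 m) and horizontal distance between each of washer_a, washer_b, washer_c, gear_large, gear_small and idler_shaft below 0.005 m and angle between each of washer_a, washer_b, washer_c, gear_large, gear_small's own z axis and vertical below 0.07 rad and linear speed of each of washer_a, washer_b, washer_c, gear_large, gear_small below 0.02 m/s and angular speed of each of washer_a, washer_b, washer_c, gear_large, gear_small below 0.2 rad/s and (z of washer_b in the frame of idler_shaft between 0.0215 and 0.0265 m or z of washer_b in the frame of idler_shaft between 0.0415 and 0.0465 m or z of washer_b in the frame of idler_shaft between 0.0615 and 0.0665 m) and (z of washer_c in the frame of idler_shaft between 0.0215 and 0.0265 m or z of washer_c in the frame of idler_shaft between 0.0415 and 0.0465 m or z of washer_c in the frame of idler_shaft between 0.0615 and 0.0665 m) and z of gear_large in the frame of idler_shaft between 0.0275 and 0.0325 m and z of gear_small in the frame of idler_shaft between 0.0475 and 0.0525 m and distance of gear_blued from where it was at the start of the episode below 0.03 m and angle between oil_bottle's own z axis and vertical below 0.3 rad); the robot touches nothing.
It fails at once if The oil bottle is knocked over (angle between oil_bottle's own z axis and vertical above 0.6 rad).
It fails at once if The rejected blued gear is lifted off the bench (height (world z) of gear_blued above 0.02 m).
It also fails if it takes over 115 s, if anything falls off the work surface, if the arm or the gripper's body presses on something with over 40 N, if the wrist force passes 120 N, or if a joint passes its speed limit or range.

### The arm

A 6-joint arm with a two-finger parallel gripper is mounted at the origin on a cart in front of the work surface, level with it; the furniture and walls round the work are solid. World frame = base frame: x ahead of the robot, y to its left, z up, the work surface at z = 0. Lengths are in m, angles in rad, forces in N, time in s.
With the tool pointing down it reaches from about 0.425 to 0.95 m from the base axis. Payload 3.5 kg.
Tool frame: the origin (TCP) lies at the very end of the fingers, on their centre line; the grasp point (between the pads) lies 19 mm behind it (grip_depth is the distance from the TCP to the grasp point, in m); x points along the fingers, z is the direction in which the jaws open and shut, and the axes are right-handed (so a half turn about x gives the same grasp; the last joint's range is limited). The gripper opens to 85 mm and grips with 20 to 120 N. Pads are 22 mm wide; open, the fingers measure 114 mm over their backs; the gripper's body (76 mm by 85 mm) begins 54 mm behind the grasp point. The pads swing forward as they close: fully open they stand 13 mm farther back than shut.
Start: joints at [-1.338, 0.286, 1.577, -0, 1.279, -0.15], TCP at [0.252, -0.626, 0.231] pointing down, gripper open.
Joint ranges: [-2.77, 2.77], [-0.9, 2.22], [0.21, 2.48], [-1.53, 4.67], [0.24, 2.81], [-2.84, 2.84]. Speed limits (rad/s): [2.79, 2.79, 3.14, 3.14, 3.14, 3.14].

### API

Orientations are given as a unit quaternion [x, y, z, w].
In Python, from plant import get_state, read_camera, calibration, sign_off, recognise, grip_depth gives the robot as it stands. The module is installed in compiled form; this text tells all that it offers.
- The arm moves only by the tool servo_tool, never from a script. Its argument "deltas" is a list that holds one entry, the list of rows, each a list of 4 numbers: the shift along the world's x, y, z scaled (see below), then the turn about the world's z scaled (see below). In form: [[[tx, ty, tz, spin], ...]]. A call has exactly 5 rows; each row is the pose to reach, as a shift and turn from the pose commanded when the call began; what a row does not reach only later rows make up. The controller multiplies each number of a shift by 10 cm and each number of a turn by 90 degrees. A row lasts 1/10 s, in which the tool goes at most 50 mm and 8.59 degrees, less where a joint would pass 70% of its speed; a pose out of reach is approached as far as the arm can. A call with a number of a shift or a turn outside -1 to 1 is refused whole. A call with a gripper value outside its range is refused whole. "claw" is the gripper's target within -1 to 1 (fully open at 1, half-way at 0, shut at -1), set as the call begins (left out, the last holds). The fingers move at their own pace and stop on an object; "force" is the grip in N (left out, the last holds). Time passes only in rows, so rows that repeat a pose let the fingers close, or fill a call up. It gives the time, the measured TCP pose, the force and the opening at its end, in the units of the state.
- get_state(): the state, without advancing time (a new reading comes with each control period).
- read_camera(name): name is "side" or "top" or "wrist"; returns the picture (384x512x3 uint8, blue, green, red); there is no depth.
- calibration(name): a dict with "intrinsics" (3x3 intrinsics, pixels), "dist" ([k1, k2, p1, p2, k3] as OpenCV has them; the pictures are not rectified), "R" (3x3) and "t" (3): a world point X has camera coordinates R X + t; the wrist camera has in their place "T_tool_cam" (4x4, takes a point from camera to tool coordinates, whose origin is the TCP and whose axes are the tool frame's). Camera axes: x right, y down, z forward; pixel columns grow to the right and rows downward; lengths in m; the calibration is good to about 2 mm. A picture is of the moment at which its call begins: read the wrist's pose just before it. calibration takes no time and is no camera call.
- sign_off(): hands the job in, once; it reports no verdict.
Trained networks look in the newest picture that a camera, given by its name, has taken for a name from the list of things; names that differ only in an ending like _2 or _b are one class to them, and where a whole thing is asked for, a point or a joint stands for the part that bears it (a point fixed in the world has none). Each returns a list of dicts, best first, with "p" (0 to 1); they miss things now and then, are a little off and sometimes report something else, mostly with a low value. They report only what shows in the picture. A call takes as long as a camera call. They do not tell look-alikes from the thing itself.
- recognise(camera, query): "at" ([x, y, z] in m, in world coordinates, good to about 4 mm: the middle of the surface that is visible of it).
The state is a dict: "time": time; "qpos": joint angles; "dq": joint speeds; "joint_efforts": joint torques, N m; "eef_pos": TCP position; "tcp_rot": TCP orientation; "contact_force": force on the tool from outside, world axes, zero at the start; "wrist_torque": the same for the moment, N m; "opening": opening from 0.0 (shut) to 1.0 (fully open).
Only numpy, scipy, OpenCV 4.12 (cv2) and the standard library are available. Lean on these libraries where they do the work, as an engineer would, in place of code of your own. Each camera call takes 0.05 s, during which the arm holds its last target. There are 200 camera calls.

## Working session

There is one attempt and no reset: what is moved stays moved. The work goes in short steps, Python scripts to look and compute and a tool call to move; the robot and the scene stay as the last step left them, time stands still between calls to the robot, and variables do not carry over. Pictures are saved under pics/ and viewed, about 12 in all and at most 16, crops included, and the job is handed in when it is done.

Besides the shell and the picture viewer there is one more tool, called after "Emit:" as a command line: name --argument value ..., lists and objects as JSON in quotes. servo_tool: Moves the arm, as the interface text tells. Its arguments: {"type":"object","properties":{"deltas":{"type":"array"},"claw":{"type":"number"},"force":{"type":"number"}},"required":["deltas"]}

```bash
mkdir -p pics; cat > h.py <<'E'
import numpy as np, cv2
from plant import *
def snap(c,f):
    im=read_camera(c); cv2.imwrite('pics/'+f,im); return im
def proj(c,P):
    k=calibration(c); R=np.array(k['R']);t=np.array(k['t'])
    return cv2.projectPoints(np.array(P,float).reshape(-1,1,3),cv2.Rodrigues(R)[0],t,np.array(k['intrinsics']),np.array(k['dist']))[0][:,0]
def ray(c,uv,z):
    k=calibration(c); R=np.array(k['R']);t=np.array(k['t'])
    n=cv2.undistortPoints(np.array(uv,float).reshape(-1,1,2),np.array(k['intrinsics']),np.array(k['dist']))[:,0]
    d=np.c_[n,np.ones(len(n))]@R; o=-R.T@t
    return o+d*((z-o[2])/d[:,2])[:,None]
E
python3 - <<'E'
from h import *
s=get_state(); print({k:np.round(v,3) for k,v in s.items()}, grip_depth)
a=snap('top','top0.png'); b=snap('side','side0.png')
for c in ('top','side'):
  k=calibration(c); print(c,-np.array(k['R']).T@np.array(k['t']),np.array(k['intrinsics'])[0,0])
  for q in ['washer_a','gear_large','gear_small','gear_blued','idler_shaft','oil_bottle']:
    for r in recognise(c,q): print(c,q,np.round(r['at'],3),round(r['p'],2),np.round(proj(c,[r['at']])[0]))
E
```

```text
{'time': np.float64(0.0), 'qpos': array([-1.338,  0.287,  1.578,  0.   ,  1.279, -0.15 ]), 'dq': array([ 0.   , -0.001, -0.002,  0.001,  0.002, -0.002]), 'joint_efforts': array([ 1.0000e-03, -4.0598e+01, -2.9263e+01, -0.0000e+00,  6.0000e-03,
        0.0000e+00]), 'eef_pos': array([ 0.252, -0.625,  0.23 ]), 'tcp_rot': array([ 0.396,  0.587, -0.395,  0.585]), 'contact_force': array([-0.628,  0.345,  0.541]), 'wrist_torque': array([-0.039,  0.042,  0.02 ]), 'opening': np.float64(1.0)} 0.0187
top [0.43829362 0.10072611 0.97394475] 359.00480297083806
top washer_a [ 0.485 -0.051  0.004] 0.6 [315. 212.]
top gear_large [ 0.642 -0.086  0.011] 0.68 [327. 155.]
top gear_small [0.44  0.195 0.011] 0.46 [224. 229.]
top gear_blued [0.632 0.23  0.01 ] 0.59 [212. 157.]
top idler_shaft [ 0.404 -0.212  0.016] 0.62 [377. 242.]
top oil_bottle [0.63  0.396 0.097] 0.69 [141. 151.]
side [0.31333328 1.12036373 0.52345027] 383.5209215133619
side washer_a [ 0.639 -0.07   0.01 ] 0.54 [233. 179.]
side washer_a [0.467 0.038 0.   ] 0.41 [278. 198.]
side washer_a [0.515 0.112 0.007] 0.4 [259. 205.]
side gear_large [ 0.64 -0.07  0.01] 0.44 [233. 179.]
side gear_small [0.438 0.206 0.011] 0.47 [280. 221.]
side gear_blued [0.629 0.24  0.01 ] 0.52 [210. 222.]
side idler_shaft [ 0.393 -0.206  0.016] 0.51 [307. 166.]
side oil_bottle [0.63  0.428 0.071] 0.76 [183. 239.]
```

View pics/top0.png

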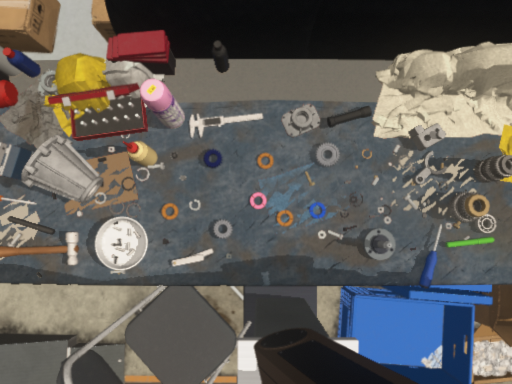

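View pics/side0.png

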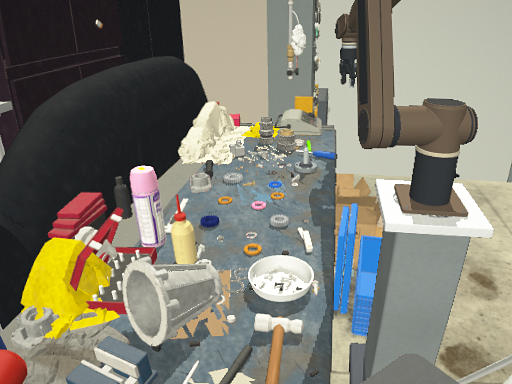

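The three golden-brown washers are at top (265,160), (285,218) and (170,211). The look-alikes are pink (258,200) and blue (317,210), and the network's "washer_a" pick was the blue one. The large gear is at (327,154), the small bright gear at (222,229), the blued gear at (212,158), the shaft at (379,244) and the bottle at (141,152).

```bash
cat > m.py <<'E'
from h import *
im=cv2.imread('pics/top0.png')
hsv=cv2.cvtColor(im,cv2.COLOR_BGR2HSV)
for n,uv,z in [('w1',(265,160),.006),('w2',(285,218),.006),('w3',(170,211),.006),('L',(327,154),.014),('S',(222,229),.014),('shaft',(379,244),.016)]:
    x,y=uv; r=20
    c=im[y-r:y+r,x-r:x+r]
    if n[0]=='w': m=((hsv[...,0]>5)&(hsv[...,0]<25)&(hsv[...,1]>110))[y-r:y+r,x-r:x+r]
    else:
        m=((hsv[...,1]<45)&(hsv[...,2]>70))[y-r:y+r,x-r:x+r]
    nl,lab,st,ce=cv2.connectedComponentsWithStats(m.astype(np.uint8))
    i=1+np.argmax(st[1:,4]); ctr=np.array([st[i,0]+(st[i,2]-1)/2+x-r, st[i,1]+(st[i,3]-1)/2+y-r]); cc=ce[i]+[x-r,y-r]
    print(n,st[i],ctr,cc.round(1),ray('top',[ctr,cc],z).round(4)[:,:2].tolist())
big=cv2.resize(im[130:270,140:410],None,fx=2.9,fy=2.9,interpolation=cv2.INTER_CUBIC); cv2.imwrite('pics/crop0.png',big)
k=calibration('wrist'); print(np.round(k['T_tool_cam'],3),k['intrinsics'][0][0])
E
python3 m.py
```

```text
w1 [ 12  13  16  16 143] [264.5 160.5] [264.7 160.4] [[0.6251, 0.0864], [0.6253, 0.0858]]
w2 [ 12  12  16  16 146] [284.5 217.5] [284.6 217.7] [[0.4696, 0.0321], [0.4692, 0.0319]]
w3 [ 11  12  17  17 161] [169. 211.] [169.4 210.9] [[0.4858, 0.3435], [0.4861, 0.3423]]
L [   0    0   40   40 1538] [326.5 153.5] [326.9 153.3] [[0.6439, -0.0827], [0.6446, -0.0837]]
S [   0    0   40   40 1523] [221.5 228.5] [221.8 228.4] [[0.4396, 0.2003], [0.4397, 0.1996]]
shaft [   0    0   40   40 1314] [378.5 243.5] [380.9 243.5] [[0.401, -0.2173], [0.401, -0.2237]]
[[ 0.    -0.308  0.952 -0.143]
 [-0.    -0.952 -0.308  0.079]
 [ 1.     0.    -0.     0.001]
 [ 0.     0.     0.     1.   ]] 306.434926520042
```

View pics/crop0.png

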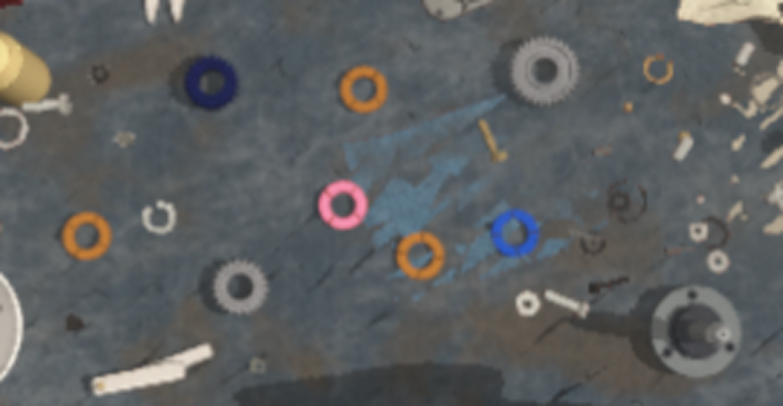

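Emit:
servo_tool --deltas '[[[0.08,0.2,0,-0.08],[0.16,0.4,0,-0.16],[0.24,0.6,0,-0.245],[0.32,0.8,0,-0.245],[0.4,1.0,0,-0.245]]]'

```text
time: 1.2
eef_pos: [0.2924, -0.5253, 0.2315]
tcp_rot: [-0.501, -0.499, 0.501, -0.5]
contact_force: [-0.3, 0.8, 1.2]
opening: 0.995
```

Emit:
servo_tool --deltas '[[[0.08,0.2,0,0],[0.16,0.4,0,0],[0.24,0.6,0,0],[0.32,0.8,0,0],[0.4,1.0,0,0]]]'

```text
time: 1.7
eef_pos: [0.3327, -0.4247, 0.2314]
tcp_rot: [0.501, 0.499, -0.501, 0.499]
contact_force: [-0.1, -0.7, 0.1]
opening: 0.999
```

Emit:
servo_tool --deltas '[[[0.08,0.2,0,0],[0.16,0.4,0,0],[0.24,0.6,0,0],[0.32,0.8,0,0],[0.4,1.0,0,0]]]'

```text
time: 2.2
eef_pos: [0.3726, -0.3245, 0.2314]
tcp_rot: [0.5, 0.499, -0.5, 0.5]
contact_force: [-0.5, 0.5, 0.4]
opening: 0.999
```

Emit:
servo_tool --deltas '[[[0.08,0.25,0,0],[0.16,0.5,0,0],[0.24,0.75,0,0],[0.28,1.0,0,0],[0.28,1.0,0,0]]]'

```text
time: 2.7
eef_pos: [0.4004, -0.2232, 0.2312]
tcp_rot: [0.5, 0.5, -0.499, 0.5]
contact_force: [-0.2, -0.9, 0.6]
opening: 0.998
```

```bash
cat >> h.py <<'E'
from scipy.spatial.transform import Rotation as Ro
def wpose(s):
    T=np.eye(4);T[:3,:3]=Ro.from_quat(s['tcp_rot']).as_matrix();T[:3,3]=s['eef_pos']
    return T@np.array(calibration('wrist')['T_tool_cam'])
def wray(T,uv,z):
    k=calibration('wrist')
    n=cv2.undistortPoints(np.array(uv,float).reshape(-1,1,2),np.array(k['intrinsics']),np.array(k['dist']))[:,0]
    d=np.c_[n,np.ones(len(n))]@T[:3,:3].T; o=T[:3,3]
    return o+d*((z-o[2])/d[:,2])[:,None]
def wproj(T,P):
    k=calibration('wrist'); I=np.linalg.inv(T)
    return cv2.projectPoints(np.array(P,float).reshape(-1,1,3),cv2.Rodrigues(I[:3,:3])[0],I[:3,3],np.array(k['intrinsics']),np.array(k['dist']))[0][:,0]
def wsnap(f):
    s=get_state();T=wpose(s);im=snap('wrist',f)
    print(s['time'],s['eef_pos'].round(4),s['tcp_rot'].round(3),s['contact_force'].round(1),s['opening']); return T,im
E
python3 - <<'E'
from h import *
T,im=wsnap('w1.png'); np.save('T1.npy',T)
print(recognise('wrist','idler_shaft'), wproj(T,[[.401,-.2173,.084],[.401,-.2173,.016]]))
E
```

```text
2.7 [ 0.4004 -0.2232  0.2312] [ 0.5    0.5   -0.499  0.5  ] [-0.2 -0.9  0.6] 0.9978699898337009
[{'at': [0.4018, -0.2114, 0.0142], 'p': 0.71}] [[239.98957201 174.79416561]
 [241.24307832 159.89425798]]
```

View pics/w1.png

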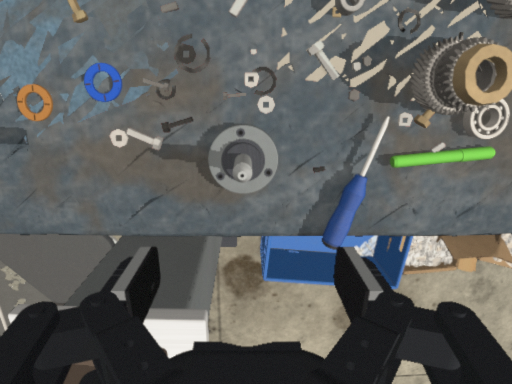

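The shaft block is centred near (243,159) with its nose at (243,173), and the top-camera estimate projects within about 2 px. I'll refine it with a circle fit in world coordinates that works for every round part.

```bash
cat >> h.py <<'E'
def fit(im,P,c0,z,rs,span=.012):
    # P: world->pixel; rs: radii with strong edges; returns best centre
    g=cv2.GaussianBlur(im,(0,0),.8).astype(np.float32)
    a=np.linspace(0,2*np.pi,72,endpoint=False); u=np.c_[np.cos(a),np.sin(a)]
    def samp(c,r):
        p=P(np.c_[c+r*u,np.full(72,z)]).astype(np.float32)
        return cv2.remap(g,p[None,:,0].copy(),p[None,:,1].copy(),cv2.INTER_LINEAR)[0]
    def sc(c): return sum(np.median(np.linalg.norm(samp(c,r+.0015)-samp(c,r-.0015),axis=1)) for r in rs)
    c=np.array(c0[:2],float)
    for st in (.002,.0005):
        n=int(round((span if st==.002 else .002)/st)); o=np.arange(-n,n+1)*st
        G=np.array([[sc(c+[i,j]) for j in o] for i in o])
        i,j=np.unravel_index(G.argmax(),G.shape); c=c+[o[i],o[j]]
    return c.round(4),round(float(G.max()),1)
E
python3 - <<'E'
from h import *
T=np.load('T1.npy'); im=cv2.imread('pics/w1.png'); P=lambda X:wproj(T,X)
print('block w',fit(im,P,(.401,-.219),.016,[.042]))
print('shoulder w',fit(im,P,(.401,-.219),.024,[.022]))
print('w2 w',fit(im,P,(.4696,.032),.006,[.022,.0125]))
im=cv2.imread('pics/top0.png'); P=lambda X:proj('top',X)
print('block t',fit(im,P,(.401,-.219),.016,[.042]))
for n,c,z,r in [('w1',(.625,.086),.006,[.022,.0125]),('w2',(.4694,.032),.006,[.022,.0125]),('w3',(.486,.343),.006,[.022,.0125]),('L',(.643,-.085),.014,[.034,.0125]),('S',(.439,.2),.014,[.026,.0125])]:
  print(n,fit(im,P,c,z,r))
E
```

```text
block w (array([ 0.4005, -0.219 ]), 64.9)
shoulder w (array([ 0.4035, -0.2235]), 46.4)
w2 w (array([0.4706, 0.033 ]), 141.9)
block t (array([ 0.401, -0.219]), 30.8)Traceback (most recent call last):
  File "<stdin>", line 9, in <module>
  File "h.py", line 39, in fit
    G=np.array([[sc(c+[i,j]) for j in o] for i in o])
                 ~~^^^^^^^^^
  File "h.py", line 35, in sc
    def sc(c): return sum(np.median(np.linalg.norm(samp(c,r+.0015)-samp(c,r-.0015),axis=1)) for r in rs)
                      ~~~^^^^^^^^^^^^^^^^^^^^^^^^^^^^^^^^^^^^^^^^^^^^^^^^^^^^^^^^^^^^^^^^^^^^^^^^^^^^^^^
  File "h.py", line 35, in <genexpr>
    def sc(c): return sum(np.median(np.linalg.norm(samp(c,r+.0015)-samp(c,r-.0015),axis=1)) for r in rs)
                                                   ~~~~^^^^^^^^^^^
  File "h.py", line 33, in samp
    p=P(np.c_[c+r*u,np.full(72,z)]).astype(np.float32)
      ~^^^^^^^^^^^^^^^^^^^^^^^^^^^^
  File "<stdin>", line 6, in <lambda>
  File "h.py", line 6, in proj
    k=calibration(c); R=np.array(k['R']);t=np.array(k['t'])
ValueError: time passes only in moves, steps and waits
```

```bash
sed -i 's/^from plant import \*/from plant import *\nimport functools\ncalibration=functools.lru_cache(None)(calibration)/' h.py
cat > t.py <<'E'
from h import *
im=cv2.imread('pics/top0.png'); P=lambda X:proj('top',X)
for n,c,z,r in [('w1',(.625,.086),.006,[.022,.0125]),('w2',(.4694,.032),.006,[.022,.0125]),('w3',(.486,.343),.006,[.022,.0125]),('L',(.643,-.085),.014,[.034,.0125]),('S',(.439,.2),.014,[.026,.0125])]:
  print(n,fit(im,P,c,z,r))
E
python3 t.py; python3 -c "
from h import *
print(get_state()['time'])"
```

```text
w1 (array([0.626 , 0.0845]), 77.5)
w2 (array([0.4694, 0.032 ]), 84.4)
w3 (array([0.486, 0.342]), 82.6)
L (array([ 0.642 , -0.0855]), 67.4)
S (array([0.44  , 0.1985]), 84.0)
2.8
```

Emit:
servo_tool --deltas '[[[0.05,0.2,-0.06,0],[0.1,0.4,-0.12,0],[0.15,0.6,-0.18,0],[0.2,0.8,-0.24,0],[0.25,1.0,-0.3,0]]]' --claw 0.4 --force 40

```text
time: 3.3
eef_pos: [0.4254, -0.1264, 0.2012]
tcp_rot: [-0.501, -0.499, 0.501, -0.499]
contact_force: [-0.0, -0.2, 0.8]
opening: 0.7
```

Emit:
servo_tool --deltas '[[[0.05,0.2,-0.1,0],[0.1,0.4,-0.2,0],[0.15,0.6,-0.3,0],[0.2,0.8,-0.4,0],[0.25,1.0,-0.5,0]]]'

```text
time: 3.8
eef_pos: [0.4506, -0.0263, 0.1511]
tcp_rot: [0.501, 0.499, -0.501, 0.499]
contact_force: [-0.5, 0.5, 0.7]
opening: 0.702
```

Emit:
servo_tool --deltas '[[[0.05,0.15,-0.1,0],[0.1,0.3,-0.2,0],[0.15,0.45,-0.3,0],[0.2,0.56,-0.5,0],[0.2,0.56,-0.5,0]]]'

```text
time: 4.3
eef_pos: [0.4688, 0.0302, 0.0989]
tcp_rot: [-0.499, -0.501, 0.502, -0.498]
contact_force: [-1.4, -0.4, -0.2]
opening: 0.7
```

```bash
cat > look.py <<'E'
import sys
from h import *
# look.py file z x y radii...
f,z,x,y=sys.argv[1],*map(float,sys.argv[2:5]); rs=[float(a) for a in sys.argv[5:]]
T,im=wsnap(f); np.save('T_'+f+'.npy',T)
print(fit(im,lambda X:wproj(T,X),(x,y),z,rs))
E
python3 look.py w2.png .006 .47 .033 .022 .0125
```

```text
4.3 [0.4688 0.0302 0.0989] [-0.499 -0.501  0.502 -0.498] [-1.4 -0.4 -0.2] 0.7002106389305636
(array([0.4705, 0.033 ]), 179.6)
```

View pics/w2.png

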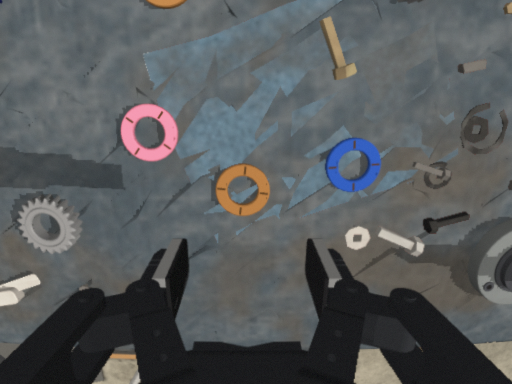

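The orange washer is at (243,189), centred between the fingers. The pink one at (150,132) and the blue one at (353,164) stay put.

Emit:
servo_tool --deltas '[[[0.015,0.03,-0.2,0],[0.015,0.03,-0.4,0],[0.015,0.03,-0.6,0],[0.015,0.03,-0.8,0],[0.015,0.03,-0.9,0]]]' --claw 0.2

```text
time: 4.85
eef_pos: [0.4714, 0.0319, 0.0107]
tcp_rot: [-0.501, -0.499, 0.501, -0.499]
contact_force: [0.5, -0.1, -0.0]
opening: 0.599
```

Emit:
servo_tool --deltas '[[[0,0,-0.02,0],[0,0,-0.04,0],[0,0,-0.06,0],[0,0,-0.07,0],[0,0,-0.07,0]]]'

```text
time: 5.35
eef_pos: [0.472, 0.0329, 0.0048]
tcp_rot: [0.501, 0.499, -0.5, 0.5]
contact_force: [0.1, -0.5, -0.3]
opening: 0.602
```

Emit:
servo_tool --deltas '[[[0,0,0,0],[0,0,-0.01,0],[0,0,-0.01,0],[0,0,-0.02,0],[0,0,-0.02,0]]]'

```text
time: 5.85
eef_pos: [0.4715, 0.0329, 0.0022]
tcp_rot: [-0.5, -0.5, 0.501, -0.499]
contact_force: [0.8, 0.8, 0.2]
opening: 0.6
```

Emit:
servo_tool --deltas '[[[0,0,-0.01,0],[0,0,-0.01,0],[0,0,-0.02,0],[0,0,-0.02,0],[0,0,-0.02,0]]]'

```text
time: 6.35
eef_pos: [0.4716, 0.0329, 0.0003]
tcp_rot: [-0.5, -0.5, 0.501, -0.499]
contact_force: [0.3, 0.5, -0.1]
opening: 0.596
```

Emit:
servo_tool --deltas '[[[0,0,-0.01,0],[0,0,-0.01,0],[0,0,-0.02,0],[0,0,-0.02,0],[0,0,-0.02,0]]]'

```text
time: 6.85
eef_pos: [0.4716, 0.0329, -0.0017]
tcp_rot: [-0.5, -0.5, 0.501, -0.499]
contact_force: [0.5, 0.6, -0.0]
opening: 0.6
```

Emit:
servo_tool --deltas '[[[0,0,-0.01,0],[0,0,-0.01,0],[0,0,-0.02,0],[0,0,-0.02,0],[0,0,-0.02,0]]]'

```text
time: 7.35
eef_pos: [0.4718, 0.0329, -0.0032]
tcp_rot: [-0.5, -0.5, 0.501, -0.499]
contact_force: [-2.2, 0.3, 5.4]
opening: 0.6
```

Emit:
servo_tool --deltas '[[[0,0,0,0],[0,0,0,0],[0,0,0,0],[0,0,0,0],[0,0,0,0]]]' --claw -0.3

```text
time: 7.85
eef_pos: [0.4732, 0.0327, -0.0016]
tcp_rot: [0.501, 0.499, -0.5, 0.5]
contact_force: [-3.2, 1.3, 13.2]
opening: 0.483
```

Emit:
servo_tool --deltas '[[[0,0,0.02,0],[0,0,0.1,0],[0,0,0.25,0],[0,0,0.5,0],[0,0,0.8,0]]]'

```text
time: 8.35
eef_pos: [0.4701, 0.0331, 0.0758]
tcp_rot: [-0.5, -0.5, 0.501, -0.498]
contact_force: [0.3, 0.3, 0.3]
opening: 0.483
```

```bash
python3 look.py w3.png .08 .471 .033 .022 .0125
```

```text
8.35 [0.4701 0.0331 0.0758] [-0.5   -0.5    0.501 -0.498] [0.3 0.3 0.3] 0.4828025570642482
(array([0.466, 0.032]), 162.1)
```

View pics/w3.png

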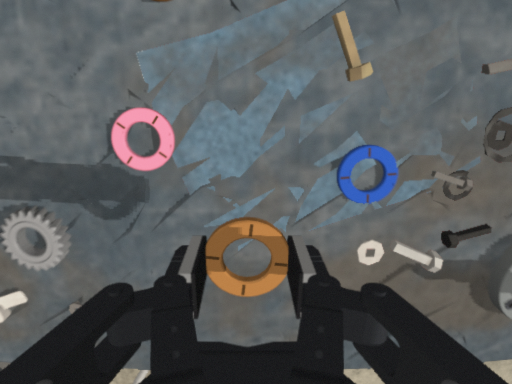

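```bash
python3 - <<'E'
from h import *
T=np.load('T_w3.png.npy'); im=cv2.imread('pics/w3.png')
for z in (.074,.078,.08,.082,.084,.086,.09): print(z,fit(im,lambda X:wproj(T,X),(.467,.032),z,[.022,.0125],.008))
hsv=cv2.cvtColor(im,cv2.COLOR_BGR2HSV); m=((hsv[...,0]>5)&(hsv[...,0]<25)&(hsv[...,1]>110)).astype(np.uint8); m[:210]=0
cs,h=cv2.findContours(m,cv2.RETR_CCOMP,cv2.CHAIN_APPROX_NONE)
for c in cs:
  if len(c)>60: print(cv2.fitEllipse(c))
def el(z,r): 
  a=np.linspace(0,6.28,60); return cv2.fitEllipse(wproj(T,np.c_[.466+r*np.cos(a),.032+r*np.sin(a),0*a+z]).astype(np.float32))
print(el(.083,.022),el(.083,.0125))
E
```

```text
0.074 (array([0.461, 0.032]), 144.0)
0.078 (array([0.4645, 0.032 ]), 157.3)
0.08 (array([0.466, 0.032]), 162.1)
0.082 (array([0.4675, 0.0325]), 162.8)
0.084 (array([0.469, 0.032]), 162.3)
0.086 (array([0.47 , 0.032]), 157.9)
0.09 (array([0.473 , 0.0335]), 155.7)
((246.56045532226562, 256.833984375), (78.4989013671875, 85.03759002685547), 89.37523651123047)
((246.64764404296875, 256.9146728515625), (40.02287292480469, 49.07650375366211), 90.66134643554688)
((247.27926635742188, 261.59564208984375), (75.56531524658203, 86.88916778564453), 89.98939514160156) ((247.27516174316406, 262.8893737792969), (42.8933219909668, 49.37641906738281), 89.99057006835938)
```

The washer is gripped level at (246,257), with its underside about 2 mm above the TCP height. Carrying it to the shaft.

Emit:
servo_tool --deltas '[[[0,0,0.2,0],[-0.05,-0.2,0.45,0],[-0.1,-0.4,0.45,0],[-0.18,-0.65,0.45,0],[-0.23,-0.9,0.45,0]]]'

```text
time: 8.9
eef_pos: [0.448, -0.0577, 0.1213]
tcp_rot: [0.5, 0.5, -0.5, 0.5]
contact_force: [-0.5, -0.7, -0.7]
opening: 0.479
```

Emit:
servo_tool --deltas '[[[-0.06,-0.2,0,0],[-0.12,-0.4,0,0],[-0.18,-0.6,0,0],[-0.24,-0.8,0,0],[-0.3,-1.0,0,0]]]'

```text
time: 9.4
eef_pos: [0.418, -0.1577, 0.121]
tcp_rot: [-0.501, -0.5, 0.501, -0.499]
contact_force: [0.3, -0.3, -0.5]
opening: 0.482
```

Emit:
servo_tool --deltas '[[[-0.05,-0.2,0,0],[-0.1,-0.4,0,0],[-0.15,-0.61,0,0],[-0.15,-0.61,0,0],[-0.15,-0.61,0,0]]]'

```text
time: 9.9
eef_pos: [0.4033, -0.2179, 0.121]
tcp_rot: [0.501, 0.5, -0.501, 0.499]
contact_force: [0.6, 0.2, -0.3]
opening: 0.483
```

```bash
python3 look.py w4.png .126 .4005 -.219 .022 .0125; python3 - <<'E'
from h import *
T=np.load('T_w4.png.npy'); print(T[:3,3],wproj(T,[[.4005,-.219,.084],[.4005,-.219,.016]]))
E
```

```text
9.9 [ 0.4033 -0.2179  0.121 ] [ 0.501  0.5   -0.501  0.499] [ 0.6  0.2 -0.3] 0.48308794948287265
(array([ 0.3995, -0.2185]), 170.7)
[ 0.48231402 -0.21910284  0.26363915] [[247.34304923 224.85432458]
 [247.29473533 191.55283197]]
```

View pics/w4.png

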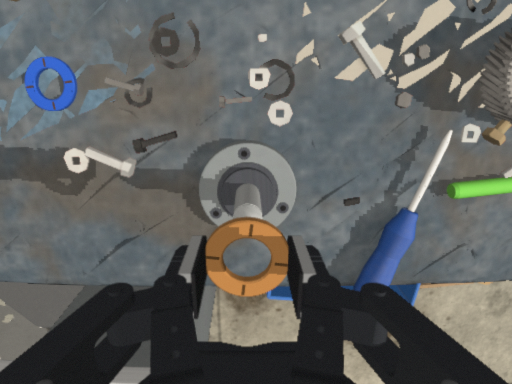

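The washer is in line with the shaft: block at (247,191), nose at (247,220), and their projections agree. Descending.

Emit:
servo_tool --deltas '[[[-0.005,0,-0.15,0],[-0.005,0,-0.3,0],[-0.005,0,-0.4,0],[-0.005,0,-0.5,0],[-0.005,0,-0.6,0]]]'

```text
time: 10.45
eef_pos: [0.4034, -0.2178, 0.0608]
tcp_rot: [0.5, 0.5, -0.5, 0.5]
contact_force: [-0.3, -1.2, -1.1]
opening: 0.479
```

Emit:
servo_tool --deltas '[[[0,0,-0.1,0],[0,0,-0.2,0],[0,0,-0.3,0],[0,0,-0.36,0],[0,0,-0.36,0]]]'

```text
time: 10.95
eef_pos: [0.4025, -0.2176, 0.0242]
tcp_rot: [-0.5, -0.5, 0.501, -0.499]
contact_force: [0.8, -0.1, -0.9]
opening: 0.481
```

Emit:
servo_tool --deltas '[[[0,0,-0.01,0],[0,0,-0.015,0],[0,0,-0.015,0],[0,0,-0.015,0],[0,0,-0.015,0]]]'

```text
time: 11.45
eef_pos: [0.4033, -0.2182, 0.0241]
tcp_rot: [0.501, 0.499, -0.5, 0.5]
contact_force: [-0.1, 0.6, -0.3]
opening: 0.484
```

Emit:
servo_tool --deltas '[[[0,0,0,0],[0,0,0,0],[0,0,0,0],[0,0,0.1,0],[0,0,0.3,0]]]' --claw 0.3

```text
time: 11.95
eef_pos: [0.4021, -0.2172, 0.0532]
tcp_rot: [0.5, 0.501, -0.501, 0.498]
contact_force: [-0.1, -0.2, -0.6]
opening: 0.651
```

Emit:
servo_tool --deltas '[[[0,0,0.2,0],[0,0,0.4,0],[0,0,0.6,0],[0.1,0.05,0.8,0],[0.2,0.1,0.9,0]]]' --claw 1

```text
time: 12.45
eef_pos: [0.4244, -0.2088, 0.1466]
tcp_rot: [0.501, 0.498, -0.5, 0.501]
contact_force: [-0.9, 0.5, 1.3]
opening: 1.0
```

```bash
python3 look.py w5.png .030 .4005 -.219 .022; python3 -c "
import cv2;cv2.imwrite('pics/w5c.png',cv2.resize(cv2.imread('pics/w5.png')[100:300,150:400],None,fx=2,fy=2))"
```

```text
12.45 [ 0.4244 -0.2088  0.1466] [ 0.501  0.498 -0.5    0.501] [-0.9  0.5  1.3] 0.9998572764175466
(array([ 0.402 , -0.2185]), 70.7)
```

View pics/w5c.png

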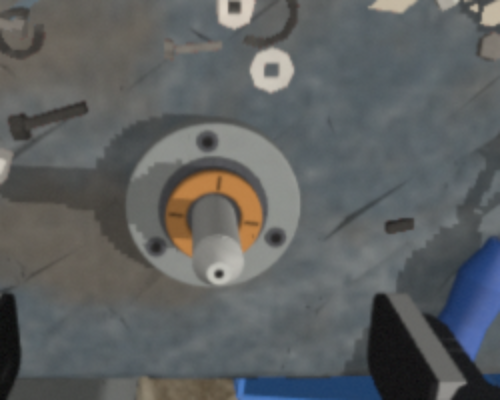

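The first washer is seated on the shoulder, concentric with the shaft. Next is the large gear.

Emit:
servo_tool --deltas '[[[0.16,0.1,0,0],[0.32,0.2,0,0],[0.48,0.3,0,0],[0.64,0.4,0,0],[0.8,0.5,0,0]]]'

```text
time: 13.0
eef_pos: [0.5034, -0.1573, 0.1429]
tcp_rot: [-0.5, -0.5, 0.501, -0.499]
contact_force: [0.1, 0.8, -0.5]
opening: 1.003
```

Emit:
servo_tool --deltas '[[[0.16,0.1,0,0],[0.32,0.2,0,0],[0.48,0.3,0,0],[0.64,0.4,0,0],[0.8,0.5,0,0]]]'

```text
time: 13.5
eef_pos: [0.5833, -0.1073, 0.1427]
tcp_rot: [-0.5, -0.5, 0.501, -0.499]
contact_force: [0.5, -0.2, 0.1]
opening: 1.0
```

Emit:
servo_tool --deltas '[[[0.16,0.06,-0.1,0],[0.32,0.12,-0.2,0],[0.48,0.18,-0.3,0],[0.58,0.23,-0.3,0],[0.58,0.23,-0.3,0]]]'

```text
time: 14.0
eef_pos: [0.6416, -0.0844, 0.1131]
tcp_rot: [-0.5, -0.5, 0.5, -0.499]
contact_force: [0.5, 0.3, -0.5]
opening: 0.995
```

```bash
python3 look.py w6.png .014 .642 -.0855 .034 .0125; python3 - <<'E'
from h import *
T=np.load('T_w6.png.npy');im=cv2.imread('pics/w6.png')
for r in ([.0125],[.034]):print(fit(im,lambda X:wproj(T,X),(.642,-.0855),.014,r,.008))
print(recognise('wrist','gear_large'))
E
```

```text
14.0 [ 0.6416 -0.0844  0.1131] [-0.5   -0.5    0.5   -0.499] [ 0.5  0.3 -0.5] 0.994886581519133
(array([ 0.644 , -0.0845]), 132.3)
(array([ 0.644 , -0.0845]), 98.5)
(array([ 0.6465, -0.0845]), 34.2)
[{'at': [0.6473, -0.084, 0.0105], 'p': 0.8}]
```

Emit:
servo_tool --deltas '[[[0.03,0,-0.2,0],[0.03,0,-0.4,0],[0.03,0,-0.6,0],[0.03,0,-0.75,0],[0.03,0,-0.9,0]]]' --claw 1

```text
time: 14.6
eef_pos: [0.644, -0.0855, 0.0236]
tcp_rot: [0.501, 0.499, -0.501, 0.5]
contact_force: [-0.1, -0.0, -0.1]
opening: 1.002
```

Emit:
servo_tool --deltas '[[[0,0,-0.08,0],[0,0,-0.16,0],[0,0,-0.22,0],[0,0,-0.27,0],[0,0,-0.27,0]]]'

```text
time: 15.1
eef_pos: [0.6438, -0.085, -0.0038]
tcp_rot: [-0.5, -0.5, 0.501, -0.499]
contact_force: [0.4, -0.3, 0.2]
opening: 1.0
```

Emit:
servo_tool --deltas '[[[0,0,0,0],[0,0,0,0],[0,0,0,0],[0,0,0,0],[0,0,0,0]]]' --claw 0.2 --force 60

```text
time: 15.6
eef_pos: [0.6452, -0.0852, -0.0014]
tcp_rot: [0.501, 0.499, -0.5, 0.5]
contact_force: [-1.5, -0.1, 5.1]
opening: 0.757
```

Emit:
servo_tool --deltas '[[[0,0,0.05,0],[0,0,0.25,0],[0,0,0.5,0],[0,0,0.75,0],[0,0,1.0,0]]]'

```text
time: 16.1
eef_pos: [0.6432, -0.085, 0.0966]
tcp_rot: [-0.5, -0.5, 0.501, -0.499]
contact_force: [0.9, 1.2, -2.2]
opening: 0.755
```

Emit:
servo_tool --deltas '[[[-0.16,-0.09,0.1,0],[-0.32,-0.18,0.2,0],[-0.48,-0.27,0.25,0],[-0.64,-0.36,0.25,0],[-0.8,-0.45,0.25,0]]]'

```text
time: 16.6
eef_pos: [0.5629, -0.1303, 0.1213]
tcp_rot: [-0.5, -0.5, 0.501, -0.499]
contact_force: [-0.0, -0.5, -2.4]
opening: 0.755
```

Emit:
servo_tool --deltas '[[[-0.16,-0.09,0,0],[-0.32,-0.18,0,0],[-0.48,-0.27,0,0],[-0.64,-0.36,0,0],[-0.8,-0.45,0,0]]]'

```text
time: 17.1
eef_pos: [0.4828, -0.1753, 0.1213]
tcp_rot: [-0.5, -0.5, 0.501, -0.499]
contact_force: [0.2, 0.4, -1.3]
opening: 0.756
```

Emit:
servo_tool --deltas '[[[-0.16,-0.09,0,0],[-0.32,-0.18,0,0],[-0.48,-0.27,0,0],[-0.64,-0.36,0,0],[-0.82,-0.43,0,0]]]'

```text
time: 17.6
eef_pos: [0.401, -0.2185, 0.1215]
tcp_rot: [-0.5, -0.5, 0.501, -0.499]
contact_force: [0.5, -0.2, -2.2]
opening: 0.757
```

```bash
python3 look.py w7.png .136 .4005 -.219 .034 .0125;python3 - <<'E'
from h import *
T=np.load('T_w7.png.npy');im=cv2.imread('pics/w7.png')
for z in (.13,.134,.138,.142):print(z,fit(im,lambda X:wproj(T,X),(.4005,-.219),z,[.0125],.008),fit(im,lambda X:wproj(T,X),(.4005,-.219),z,[.034],.008))
cv2.imwrite('pics/w7c.png',cv2.resize(im[120:330,130:380],None,fx=2,fy=2))
E
```

```text
17.6 [ 0.401  -0.2185  0.1215] [-0.5   -0.5    0.501 -0.499] [ 0.5 -0.2 -2.2] 0.756929149988466
(array([ 0.399 , -0.2195]), 90.0)
0.13 (array([ 0.3945, -0.219 ]), 50.6) (array([ 0.398 , -0.2195]), 55.9)
0.134 (array([ 0.3975, -0.219 ]), 53.2) (array([ 0.4005, -0.2195]), 47.0)
0.138 (array([ 0.4   , -0.2195]), 57.6) (array([ 0.4085, -0.215 ]), 46.3)
0.142 (array([ 0.4035, -0.219 ]), 60.0) (array([ 0.409 , -0.2195]), 34.8)
```

View pics/w7c.png

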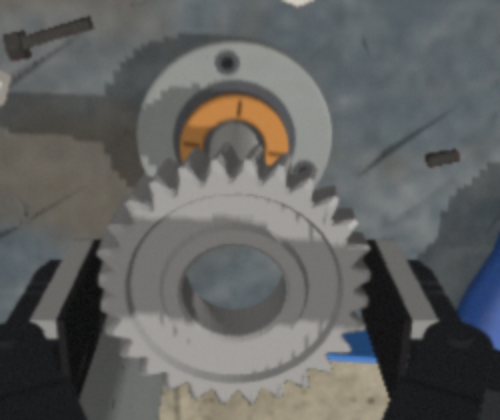

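The gear is held level, its bore aligned with the shaft to about 1 mm.

Emit:
servo_tool --deltas '[[[0.01,0,-0.12,0],[0.01,0,-0.24,0],[0.01,0,-0.36,0],[0.01,0,-0.48,0],[0.01,0,-0.6,0]]]'

```text
time: 18.15
eef_pos: [0.4031, -0.2176, 0.0602]
tcp_rot: [-0.5, -0.5, 0.5, -0.499]
contact_force: [0.0, 0.2, -1.9]
opening: 0.757
```

Emit:
servo_tool --deltas '[[[0,0,-0.08,0],[0,0,-0.16,0],[0,0,-0.24,0],[0,0,-0.29,0],[0,0,-0.29,0]]]'

```text
time: 18.65
eef_pos: [0.4027, -0.2178, 0.0321]
tcp_rot: [-0.501, -0.5, 0.501, -0.499]
contact_force: [-0.6, -0.9, -1.4]
opening: 0.754
```

Emit:
servo_tool --deltas '[[[0,0,-0.01,0],[0,0,-0.02,0],[0,0,-0.02,0],[0,0,-0.02,0],[0,0,-0.02,0]]]'

```text
time: 19.15
eef_pos: [0.4033, -0.2182, 0.031]
tcp_rot: [0.501, 0.499, -0.5, 0.5]
contact_force: [0.0, -0.1, -2.3]
opening: 0.756
```

Emit:
servo_tool --deltas '[[[0,0,-0.01,0],[0,0,-0.01,0],[0,0,-0.01,0],[0,0,-0.01,0],[0,0,-0.01,0]]]' --claw 1

```text
time: 19.65
eef_pos: [0.4033, -0.2182, 0.03]
tcp_rot: [0.501, 0.499, -0.5, 0.5]
contact_force: [0.5, -0.4, -0.2]
opening: 1.004
```

Emit:
servo_tool --deltas '[[[0,0,0.2,0],[0,0,0.4,0],[0,0,0.6,0],[0,0,0.8,0],[0.1,0.1,1.0,0]]]'

```text
time: 20.15
eef_pos: [0.4127, -0.2085, 0.1306]
tcp_rot: [-0.501, -0.499, 0.501, -0.499]
contact_force: [0.3, 0.1, -0.4]
opening: 1.0
```

```bash
python3 look.py w8.png .044 .4005 -.219 .034; python3 -c "
import cv2;cv2.imwrite('pics/w8c.png',cv2.resize(cv2.imread('pics/w8.png')[100:300,150:400],None,fx=2,fy=2))"
```

```text
20.15 [ 0.4127 -0.2085  0.1306] [-0.501 -0.499  0.501 -0.499] [ 0.3  0.1 -0.4] 0.9999966303344506
(array([ 0.409, -0.214]), 43.2)
```

View pics/w8c.png

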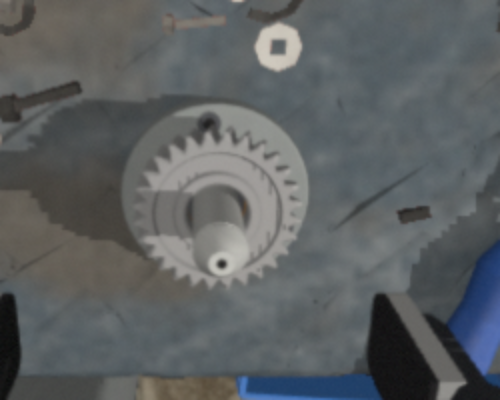

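The large gear is seated on the shaft. Next is the washer near (0.626, 0.085).

Emit:
servo_tool --deltas '[[[0.14,0.2,0,0],[0.28,0.4,0,0],[0.42,0.6,0,0],[0.56,0.8,0,0],[0.7,1.0,0,0]]]' --claw 0.4 --force 40

```text
time: 20.7
eef_pos: [0.4833, -0.1073, 0.1292]
tcp_rot: [-0.5, -0.5, 0.501, -0.499]
contact_force: [0.0, -0.0, 0.2]
opening: 0.7
```

Emit:
servo_tool --deltas '[[[0.14,0.2,0,0],[0.28,0.4,0,0],[0.42,0.6,0,0],[0.56,0.8,0,0],[0.7,1.0,0,0]]]'

```text
time: 21.2
eef_pos: [0.5534, -0.0074, 0.129]
tcp_rot: [-0.5, -0.5, 0.501, -0.499]
contact_force: [0.1, -0.3, -0.3]
opening: 0.702
```

Emit:
servo_tool --deltas '[[[0.14,0.2,-0.1,0],[0.28,0.4,-0.2,0],[0.42,0.6,-0.3,0],[0.56,0.8,-0.3,0],[0.73,0.94,-0.3,0]]]'

```text
time: 21.7
eef_pos: [0.6256, 0.087, 0.098]
tcp_rot: [-0.5, -0.5, 0.501, -0.499]
contact_force: [-0.2, 0.6, 0.1]
opening: 0.696
```

```bash
python3 look.py w9.png .006 .626 .085 .022 .0125
```

```text
21.7 [0.6256 0.087  0.098 ] [-0.5   -0.5    0.501 -0.499] [-0.2  0.6  0.1] 0.6962687372482556
(array([0.6275, 0.086 ]), 169.4)
```

Emit:
servo_tool --deltas '[[[0.03,0,-0.2,0],[0.03,0,-0.4,0],[0.03,0,-0.6,0],[0.03,0,-0.75,0],[0.03,0,-0.88,0]]]' --claw 0.2

```text
time: 22.25
eef_pos: [0.6285, 0.0856, 0.0102]
tcp_rot: [-0.5, -0.5, 0.501, -0.499]
contact_force: [-0.0, -0.4, 0.6]
opening: 0.599
```

Emit:
servo_tool --deltas '[[[0,0,-0.04,0],[0,0,-0.08,0],[0,0,-0.1,0],[0,0,-0.1,0],[0,0,-0.1,0]]]'

```text
time: 22.75
eef_pos: [0.6297, 0.0859, 0.0026]
tcp_rot: [0.501, 0.499, -0.5, 0.5]
contact_force: [-0.0, -0.2, 0.0]
opening: 0.601
```

Emit:
servo_tool --deltas '[[[0,0,0,0],[0,0,0,0],[0,0,0,0],[0,0,0,0],[0,0,0,0]]]' --claw -0.3

```text
time: 23.25
eef_pos: [0.6299, 0.0859, 0.0031]
tcp_rot: [0.501, 0.499, -0.5, 0.5]
contact_force: [-1.0, -0.4, 5.0]
opening: 0.462
```

Emit:
servo_tool --deltas '[[[0,0,0.02,0],[0,0,0.1,0],[0,0,0.3,0],[0,0,0.6,0],[0,0,0.9,0]]]'

```text
time: 23.75
eef_pos: [0.6284, 0.0859, 0.092]
tcp_rot: [-0.5, -0.5, 0.501, -0.499]
contact_force: [1.0, 0.3, -0.2]
opening: 0.461
```

```bash
python3 look.py w10.png .096 .6275 .086 .022 .0125
```

```text
23.75 [0.6284 0.0859 0.092 ] [-0.5   -0.5    0.501 -0.499] [ 1.   0.3 -0.2] 0.4609866589867698
(array([0.6265, 0.0845]), 161.6)
```

Emit:
servo_tool --deltas '[[[-0.1,-0.15,0.1,0],[-0.2,-0.3,0.2,0],[-0.35,-0.5,0.3,0],[-0.5,-0.7,0.3,0],[-0.65,-0.9,0.3,0]]]'

```text
time: 24.3
eef_pos: [0.5637, -0.0048, 0.1222]
tcp_rot: [0.501, 0.499, -0.5, 0.5]
contact_force: [0.5, 0.1, -0.2]
opening: 0.464
```

Emit:
servo_tool --deltas '[[[-0.15,-0.2,0,0],[-0.3,-0.4,0,0],[-0.45,-0.6,0,0],[-0.6,-0.8,0,0],[-0.75,-1.0,0,0]]]'

```text
time: 24.8
eef_pos: [0.4883, -0.1047, 0.1216]
tcp_rot: [0.5, 0.5, -0.5, 0.5]
contact_force: [-0.0, -0.8, -0.7]
opening: 0.459
```

Emit:
servo_tool --deltas '[[[-0.15,-0.2,0,0],[-0.3,-0.4,0,0],[-0.45,-0.6,0,0],[-0.6,-0.8,0,0],[-0.75,-1.0,0,0]]]'

```text
time: 25.3
eef_pos: [0.4133, -0.2047, 0.1217]
tcp_rot: [0.501, 0.499, -0.5, 0.5]
contact_force: [0.2, 0.2, -0.6]
opening: 0.462
```

Emit:
servo_tool --deltas '[[[-0.06,-0.06,0,0],[-0.12,-0.14,0,0],[-0.12,-0.14,0,0],[-0.12,-0.14,0,0],[-0.12,-0.14,0,0]]]'

```text
time: 25.8
eef_pos: [0.4025, -0.2176, 0.1218]
tcp_rot: [0.5, 0.5, -0.5, 0.5]
contact_force: [0.2, 0.2, -0.2]
opening: 0.459
```

```bash
python3 look.py w11.png .127 .4005 -.219 .022 .0125;python3 - <<'E'
from h import *
T=np.load('T_w11.png.npy');im=cv2.imread('pics/w11.png')
for z in (.123,.125,.129,.131):print(z,fit(im,lambda X:wproj(T,X),(.4005,-.219),z,[.022,.0125],.008))
print('block',fit(im,lambda X:wproj(T,X),(.4005,-.219),.016,[.042],.008))
E
```

```text
25.8 [ 0.4025 -0.2176  0.1218] [ 0.5  0.5 -0.5  0.5] [ 0.2  0.2 -0.2] 0.45896301277395296
(array([ 0.4025, -0.2175]), 163.6)
0.123 (array([ 0.399, -0.219]), 164.0)
0.125 (array([ 0.401 , -0.2175]), 162.1)
0.129 (array([ 0.4035, -0.2175]), 164.6)
0.131 (array([ 0.405 , -0.2175]), 160.8)
block (array([ 0.401, -0.219]), 63.1)
```

Emit:
servo_tool --deltas '[[[-0.01,-0.007,-0.1,0],[-0.01,-0.007,-0.2,0],[-0.01,-0.007,-0.3,0],[-0.01,-0.007,-0.4,0],[-0.01,-0.007,-0.5,0]]]'

```text
time: 26.35
eef_pos: [0.4009, -0.2186, 0.0705]
tcp_rot: [-0.501, -0.5, 0.501, -0.499]
contact_force: [0.2, -0.0, -1.3]
opening: 0.463
```

Emit:
servo_tool --deltas '[[[0,0,-0.08,0],[0,0,-0.16,0],[0,0,-0.23,0],[0,0,-0.23,0],[0,0,-0.23,0]]]'

```text
time: 26.85
eef_pos: [0.4012, -0.2189, 0.0488]
tcp_rot: [-0.501, -0.5, 0.501, -0.499]
contact_force: [-0.3, 0.2, 0.2]
opening: 0.462
```

Emit:
servo_tool --deltas '[[[0,0,-0.01,0],[0,0,-0.02,0],[0,0,-0.02,0],[0,0,-0.02,0],[0,0,-0.02,0]]]'

```text
time: 27.35
eef_pos: [0.4014, -0.2191, 0.0472]
tcp_rot: [0.501, 0.499, -0.5, 0.5]
contact_force: [0.1, -0.2, 0.8]
opening: 0.461
```

Emit:
servo_tool --deltas '[[[0,0,-0.01,0],[0,0,-0.015,0],[0,0,-0.015,0],[0,0,-0.015,0],[0,0,-0.015,0]]]'

```text
time: 27.85
eef_pos: [0.4015, -0.2191, 0.047]
tcp_rot: [-0.5, -0.5, 0.501, -0.499]
contact_force: [-2.6, 2.3, 11.7]
opening: 0.464
```

Emit:
servo_tool --deltas '[[[0,0,0,0],[0,0,0,0],[0,0,0,0],[0,0,0.1,0],[0,0,0.3,0]]]' --claw 0.3

```text
time: 28.35
eef_pos: [0.3999, -0.2178, 0.0744]
tcp_rot: [0.5, 0.501, -0.501, 0.498]
contact_force: [1.0, -0.4, 0.8]
opening: 0.652
```

Emit:
servo_tool --deltas '[[[0,0,0.2,0],[0,0,0.4,0],[0,0,0.6,0],[0.1,0.1,0.7,0],[0.1,0.1,0.7,0]]]' --claw 0.6

```text
time: 28.85
eef_pos: [0.4127, -0.2092, 0.1479]
tcp_rot: [0.5, 0.498, -0.5, 0.501]
contact_force: [0.1, 0.1, 0.3]
opening: 0.8
```

```bash
python3 look.py w12.png .050 .4005 -.219 .022; python3 -c "
import cv2;cv2.imwrite('pics/w12c.png',cv2.resize(cv2.imread('pics/w12.png')[100:300,150:400],None,fx=2,fy=2))"
```

```text
28.85 [ 0.4127 -0.2092  0.1479] [ 0.5    0.498 -0.5    0.501] [0.1 0.1 0.3] 0.7997248817157863
(array([ 0.399, -0.22 ]), 71.6)
```

View pics/w12c.png

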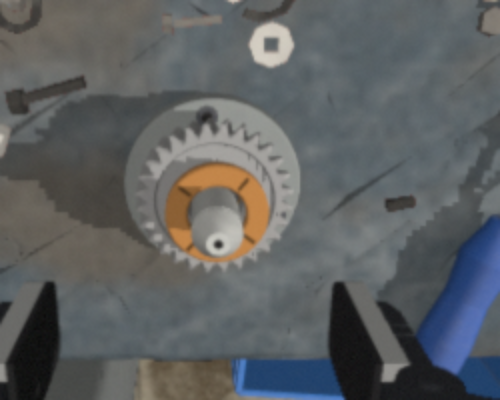

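The second washer is seated on the large gear. Next is the small bright gear.

Emit:
servo_tool --deltas '[[[0.01,0.2,0,0],[0.02,0.4,0,0],[0.04,0.6,0,0],[0.06,0.8,0,0],[0.07,1.0,0,0]]]'

```text
time: 29.4
eef_pos: [0.4172, -0.108, 0.1442]
tcp_rot: [-0.5, -0.5, 0.501, -0.499]
contact_force: [-1.2, -0.2, 0.1]
opening: 0.798
```

Emit:
servo_tool --deltas '[[[0.01,0.2,0,0],[0.02,0.4,0,0],[0.04,0.6,0,0],[0.06,0.8,0,0],[0.07,1.0,0,0]]]'

```text
time: 29.9
eef_pos: [0.4243, -0.0082, 0.1442]
tcp_rot: [-0.5, -0.5, 0.501, -0.499]
contact_force: [0.3, 0.8, -0.4]
opening: 0.801
```

Emit:
servo_tool --deltas '[[[0.01,0.2,0,0],[0.02,0.4,0,0],[0.04,0.6,0,0],[0.06,0.8,0,0],[0.07,1.0,0,0]]]'

```text
time: 30.4
eef_pos: [0.4313, 0.0916, 0.1442]
tcp_rot: [-0.5, -0.5, 0.501, -0.499]
contact_force: [0.2, -0.4, -0.5]
opening: 0.796
```

Emit:
servo_tool --deltas '[[[0.02,0.25,-0.1,0],[0.04,0.5,-0.2,0],[0.06,0.75,-0.3,0],[0.07,1.0,-0.4,0],[0.07,1.0,-0.4,0]]]'

```text
time: 30.9
eef_pos: [0.4372, 0.1923, 0.1028]
tcp_rot: [0.498, 0.501, -0.501, 0.499]
contact_force: [-1.3, -0.7, 0.4]
opening: 0.802
```

```bash
python3 look.py w13.png .014 .44 .1985 .026 .0125; python3 - <<'E'
from h import *
T=np.load('T_w13.png.npy');im=cv2.imread('pics/w13.png')
for r in ([.0125],[.026]):print(fit(im,lambda X:wproj(T,X),(.44,.1985),.014,r,.008))
E
```

```text
30.9 [0.4372 0.1923 0.1028] [ 0.498  0.501 -0.501  0.499] [-1.3 -0.7  0.4] 0.8016855695277236
(array([0.441 , 0.1995]), 140.4)
(array([0.441, 0.199]), 104.3)
(array([0.444 , 0.1985]), 44.5)
```

View pics/w13.png

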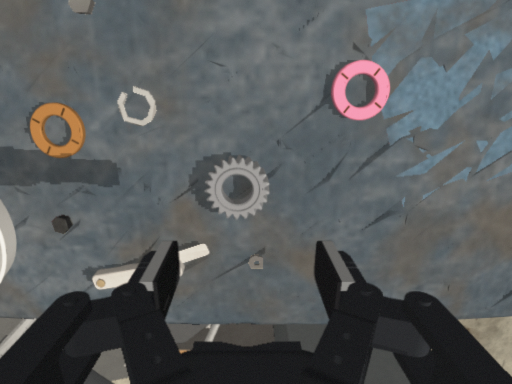

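The small bright gear is at (237,188), clear of the white tool at (150,270).

Emit:
servo_tool --deltas '[[[0.03,0.05,-0.2,0],[0.045,0.07,-0.4,0],[0.045,0.07,-0.6,0],[0.045,0.07,-0.75,0],[0.045,0.07,-0.88,0]]]' --claw 0.5

```text
time: 31.45
eef_pos: [0.4434, 0.197, 0.0164]
tcp_rot: [-0.5, -0.499, 0.501, -0.499]
contact_force: [-0.2, -0.4, -0.0]
opening: 0.749
```

Emit:
servo_tool --deltas '[[[0,0,-0.06,0],[0,0,-0.11,0],[0,0,-0.15,0],[0,0,-0.15,0],[0,0,-0.15,0]]]'

```text
time: 31.95
eef_pos: [0.444, 0.1983, 0.0027]
tcp_rot: [0.501, 0.499, -0.5, 0.5]
contact_force: [1.2, -0.2, -0.5]
opening: 0.745
```

Emit:
servo_tool --deltas '[[[0,0,0,0],[0,0,0,0],[0,0,0,0],[0,0,0,0],[0,0,0,0]]]' --claw -0.2 --force 60

```text
time: 32.45
eef_pos: [0.4442, 0.1985, 0.0038]
tcp_rot: [0.501, 0.499, -0.5, 0.5]
contact_force: [-2.7, -0.1, 6.8]
opening: 0.568
```

Emit:
servo_tool --deltas '[[[0,0,0.02,0],[0,0,0.15,0],[0,0,0.4,0],[0,0,0.7,0],[0,0,1.0,0]]]'

```text
time: 32.95
eef_pos: [0.4431, 0.1981, 0.1036]
tcp_rot: [-0.5, -0.5, 0.501, -0.499]
contact_force: [0.8, -0.1, -1.5]
opening: 0.559
```

```bash
python3 look.py w14.png .114 .44 .199 .026 .0125
```

```text
32.95 [0.4431 0.1981 0.1036] [-0.5   -0.5    0.501 -0.499] [ 0.8 -0.1 -1.5] 0.5588974606629828
(array([0.44  , 0.1975]), 93.7)
```

Emit:
servo_tool --deltas '[[[-0.02,-0.2,0.09,0],[-0.04,-0.4,0.18,0],[-0.06,-0.6,0.2,0],[-0.08,-0.8,0.2,0],[-0.1,-1.0,0.2,0]]]'

```text
time: 33.5
eef_pos: [0.4334, 0.0975, 0.1229]
tcp_rot: [0.501, 0.499, -0.5, 0.5]
contact_force: [0.0, 0.5, -2.2]
opening: 0.562
```

Emit:
servo_tool --deltas '[[[-0.02,-0.2,0,0],[-0.04,-0.4,0,0],[-0.06,-0.6,0,0],[-0.08,-0.8,0,0],[-0.1,-1.0,0,0]]]'

```text
time: 34.0
eef_pos: [0.4234, -0.0026, 0.1227]
tcp_rot: [0.501, 0.499, -0.5, 0.5]
contact_force: [-0.1, -0.3, -1.6]
opening: 0.561
```

Emit:
servo_tool --deltas '[[[-0.02,-0.2,0,0],[-0.04,-0.4,0,0],[-0.06,-0.6,0,0],[-0.08,-0.8,0,0],[-0.1,-1.0,0,0]]]'

```text
time: 34.5
eef_pos: [0.4133, -0.1026, 0.1227]
tcp_rot: [0.501, 0.499, -0.5, 0.5]
contact_force: [-0.1, -0.2, -1.3]
opening: 0.566
```

Emit:
servo_tool --deltas '[[[-0.02,-0.2,0,0],[-0.04,-0.4,0,0],[-0.06,-0.6,0,0],[-0.08,-0.8,0,0],[-0.1,-1.0,0,0]]]'

```text
time: 35.0
eef_pos: [0.4033, -0.2025, 0.1227]
tcp_rot: [0.501, 0.499, -0.501, 0.5]
contact_force: [1.2, -0.2, -1.3]
opening: 0.561
```

Emit:
servo_tool --deltas '[[[0,-0.1,0,0],[0,-0.17,0,0],[0,-0.17,0,0],[0,-0.17,0,0],[0,-0.17,0,0]]]'

```text
time: 35.5
eef_pos: [0.4036, -0.218, 0.1222]
tcp_rot: [0.5, 0.5, -0.5, 0.499]
contact_force: [-0.1, -0.0, -1.8]
opening: 0.562
```

```bash
python3 look.py w15.png .134 .4005 -.219 .026 .0125;python3 - <<'E'
from h import *
T=np.load('T_w15.png.npy');im=cv2.imread('pics/w15.png')
for z in (.131,.134,.137,.140):print(z,fit(im,lambda X:wproj(T,X),(.4005,-.219),z,[.0125],.008))
cv2.imwrite('pics/w15c.png',cv2.resize(im[120:330,130:380],None,fx=2,fy=2))
E
```

```text
35.5 [ 0.4036 -0.218   0.1222] [ 0.5    0.5   -0.5    0.499] [-0.1 -0.  -1.8] 0.5623131167777913
(array([ 0.4035, -0.221 ]), 100.3)
0.131 (array([ 0.399 , -0.2185]), 54.3)
0.134 (array([ 0.401 , -0.2185]), 57.4)
0.137 (array([ 0.4035, -0.2185]), 60.5)
0.14 (array([ 0.406 , -0.2185]), 62.3)
```

View pics/w15c.png

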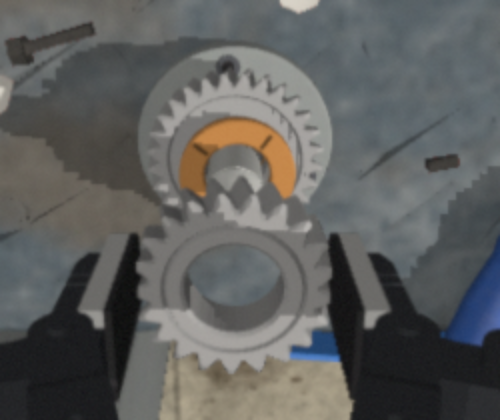

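Aligned. Lowering the small gear.

Emit:
servo_tool --deltas '[[[-0.005,-0.005,-0.1,0],[-0.005,-0.005,-0.2,0],[-0.005,-0.005,-0.3,0],[-0.005,-0.005,-0.4,0],[-0.005,-0.005,-0.5,0]]]'

```text
time: 36.05
eef_pos: [0.4028, -0.2191, 0.071]
tcp_rot: [-0.501, -0.5, 0.501, -0.499]
contact_force: [0.3, -0.5, -1.8]
opening: 0.561
```

Emit:
servo_tool --deltas '[[[0,0,-0.06,0],[0,0,-0.12,0],[0,0,-0.15,0],[0,0,-0.15,0],[0,0,-0.15,0]]]'

```text
time: 36.55
eef_pos: [0.4034, -0.2195, 0.0576]
tcp_rot: [0.501, 0.499, -0.5, 0.5]
contact_force: [0.3, -0.0, -2.2]
opening: 0.564
```

Emit:
servo_tool --deltas '[[[0,0,-0.01,0],[0,0,-0.02,0],[0,0,-0.02,0],[0,0,-0.02,0],[0,0,-0.02,0]]]'

```text
time: 37.05
eef_pos: [0.4032, -0.2194, 0.0554]
tcp_rot: [-0.5, -0.499, 0.501, -0.5]
contact_force: [-0.5, -0.5, -0.9]
opening: 0.563
```

Emit:
servo_tool --deltas '[[[0,0,-0.01,0],[0,0,-0.015,0],[0,0,-0.015,0],[0,0,-0.015,0],[0,0,-0.015,0]]]'

```text
time: 37.55
eef_pos: [0.4032, -0.2193, 0.0539]
tcp_rot: [-0.501, -0.5, 0.501, -0.499]
contact_force: [0.2, 0.6, -0.1]
opening: 0.562
```

Contact is starting. I'll release here and check from above.

Emit:
servo_tool --deltas '[[[0,0,0,0],[0,0,0,0],[0,0,0,0],[0,0,0.1,0],[0,0,0.3,0]]]' --claw 0.6

```text
time: 38.05
eef_pos: [0.4021, -0.2185, 0.0832]
tcp_rot: [0.5, 0.501, -0.501, 0.498]
contact_force: [0.6, 0.3, 0.5]
opening: 0.798
```

Emit:
servo_tool --deltas '[[[0,0,0.2,0],[0,0,0.4,0],[0,0,0.6,0],[0.1,0.1,0.7,0],[0.1,0.1,0.7,0]]]'

```text
time: 38.55
eef_pos: [0.4148, -0.2098, 0.1567]
tcp_rot: [0.501, 0.498, -0.5, 0.502]
contact_force: [0.6, -0.8, 0.4]
opening: 0.804
```

```bash
python3 look.py w16.png .064 .4005 -.219 .026; python3 -c "
import cv2;cv2.imwrite('pics/w16c.png',cv2.resize(cv2.imread('pics/w16.png')[100:300,150:400],None,fx=2,fy=2))"
```

```text
38.55 [ 0.4148 -0.2098  0.1567] [ 0.501  0.498 -0.5    0.502] [ 0.6 -0.8  0.4] 0.8036967788871661
(array([ 0.403 , -0.2195]), 43.3)
```

View pics/w16c.png

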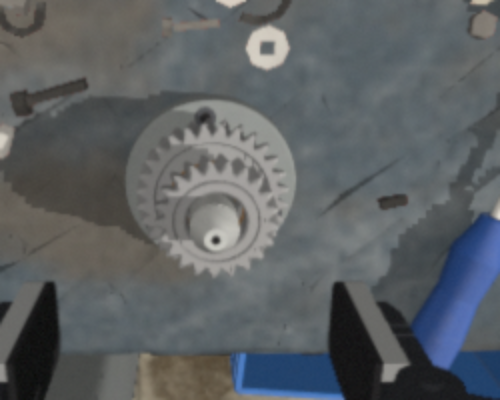

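The small gear is seated concentric with the shaft. Now the last washer, at (0.487, 0.343).

Emit:
servo_tool --deltas '[[[0.02,0.2,0,0],[0.04,0.4,0,0],[0.06,0.6,0,0],[0.09,0.8,0,0],[0.12,1.0,0,0]]]' --claw 0.4 --force 40

```text
time: 39.1
eef_pos: [0.4243, -0.1086, 0.1528]
tcp_rot: [-0.5, -0.5, 0.501, -0.499]
contact_force: [-0.4, 0.6, -0.1]
opening: 0.7
```

Emit:
servo_tool --deltas '[[[0.02,0.2,0,0],[0.04,0.4,0,0],[0.06,0.6,0,0],[0.09,0.8,0,0],[0.12,1.0,0,0]]]'

```text
time: 39.6
eef_pos: [0.4363, -0.0087, 0.1528]
tcp_rot: [-0.5, -0.5, 0.501, -0.499]
contact_force: [0.7, 0.2, 0.3]
opening: 0.702
```

Emit:
servo_tool --deltas '[[[0.02,0.2,0,0],[0.04,0.4,0,0],[0.06,0.6,0,0],[0.09,0.8,0,0],[0.12,1.0,0,0]]]'

```text
time: 40.1
eef_pos: [0.4484, 0.0911, 0.1528]
tcp_rot: [-0.5, -0.5, 0.501, -0.499]
contact_force: [0.2, -0.4, -0.2]
opening: 0.702
```

Emit:
servo_tool --deltas '[[[0.02,0.2,0,0],[0.04,0.4,0,0],[0.06,0.6,0,0],[0.09,0.8,0,0],[0.12,1.0,0,0]]]'

```text
time: 40.6
eef_pos: [0.4605, 0.1909, 0.1527]
tcp_rot: [-0.5, -0.5, 0.501, -0.499]
contact_force: [0.2, 0.3, -0.9]
opening: 0.701
```

Emit:
servo_tool --deltas '[[[0.02,0.2,0,0],[0.04,0.4,0,0],[0.06,0.6,0,0],[0.09,0.8,0,0],[0.12,1.0,0,0]]]'

```text
time: 41.1
eef_pos: [0.4726, 0.2908, 0.1526]
tcp_rot: [-0.5, -0.5, 0.501, -0.499]
contact_force: [0.3, 0.3, 0.1]
opening: 0.699
```

Emit:
servo_tool --deltas '[[[0.03,0.13,-0.1,0],[0.06,0.26,-0.2,0],[0.11,0.39,-0.3,0],[0.13,0.53,-0.4,0],[0.13,0.53,-0.5,0]]]'

```text
time: 41.6
eef_pos: [0.4859, 0.344, 0.1023]
tcp_rot: [-0.5, -0.5, 0.501, -0.5]
contact_force: [0.0, 0.0, -0.0]
opening: 0.697
```

```bash
python3 look.py w17.png .006 .487 .343 .022 .0125; python3 -c "
from h import *
print(recognise('wrist','oil_bottle'))"
```

```text
41.6 [0.4859 0.344  0.1023] [-0.5   -0.5    0.501 -0.5  ] [ 0.  0. -0.] 0.6974561029126275
(array([0.488, 0.344]), 177.1)
[{'at': [0.6124, 0.4052, 0.0412], 'p': 0.95}]
```

View pics/w17.png

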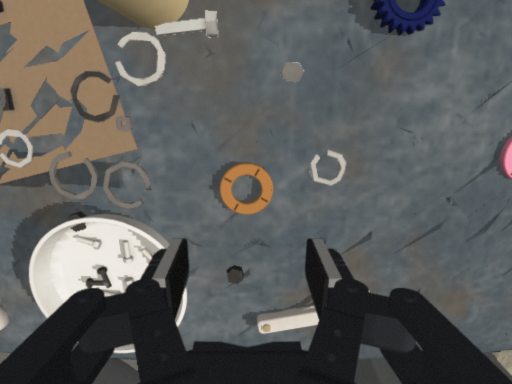

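The last washer is at (246,189), with the bowl at (108,285) and the bottle at (140,5) clear. Picking it up.

Emit:
servo_tool --deltas '[[[0.03,0.005,-0.2,0],[0.03,0.005,-0.4,0],[0.03,0.005,-0.6,0],[0.03,0.005,-0.75,0],[0.03,0.005,-0.9,0]]]' --claw 0.2

```text
time: 42.2
eef_pos: [0.4892, 0.3436, 0.0132]
tcp_rot: [-0.501, -0.499, 0.501, -0.499]
contact_force: [0.2, -0.0, 0.6]
opening: 0.596
```

Emit:
servo_tool --deltas '[[[0,0,-0.04,0],[0,0,-0.08,0],[0,0,-0.12,0],[0,0,-0.12,0],[0,0,-0.12,0]]]'

```text
time: 42.7
eef_pos: [0.4895, 0.3444, 0.0023]
tcp_rot: [0.501, 0.499, -0.5, 0.5]
contact_force: [0.3, 0.6, 0.4]
opening: 0.599
```

Emit:
servo_tool --deltas '[[[0,0,0,0],[0,0,0,0],[0,0,0,0],[0,0,0,0],[0,0,0,0]]]' --claw -0.3

```text
time: 43.2
eef_pos: [0.4897, 0.3446, 0.0032]
tcp_rot: [0.501, 0.499, -0.5, 0.5]
contact_force: [-1.4, -0.5, 5.5]
opening: 0.46
```

Emit:
servo_tool --deltas '[[[0,0,0.02,0],[0,0,0.1,0],[0,0,0.3,0],[0,0,0.6,0],[0,0,0.9,0]]]'

```text
time: 43.7
eef_pos: [0.4886, 0.3439, 0.0924]
tcp_rot: [-0.5, -0.5, 0.501, -0.499]
contact_force: [0.9, 0.2, -0.1]
opening: 0.457
```

```bash
python3 look.py w18.png .096 .4875 .343 .022 .0125
```

```text
43.7 [0.4886 0.3439 0.0924] [-0.5   -0.5    0.501 -0.499] [ 0.9  0.2 -0.1] 0.45730746547936985
(array([0.487, 0.342]), 155.5)
```

Emit:
servo_tool --deltas '[[[-0.02,-0.2,0.1,0],[-0.05,-0.4,0.2,0],[-0.08,-0.6,0.3,0],[-0.12,-0.8,0.4,0],[-0.15,-1.0,0.4,0]]]'

```text
time: 44.25
eef_pos: [0.4749, 0.2438, 0.1336]
tcp_rot: [0.502, 0.499, -0.499, 0.5]
contact_force: [0.2, 0.3, 0.1]
opening: 0.459
```

Emit:
servo_tool --deltas '[[[-0.03,-0.2,0,0],[-0.06,-0.4,0,0],[-0.09,-0.6,0,0],[-0.12,-0.8,0,0],[-0.15,-1.0,0,0]]]'

```text
time: 44.75
eef_pos: [0.4589, 0.1434, 0.1319]
tcp_rot: [0.501, 0.499, -0.5, 0.5]
contact_force: [0.3, -0.2, -0.5]
opening: 0.457
```

Emit:
servo_tool --deltas '[[[-0.03,-0.2,0,0],[-0.06,-0.4,0,0],[-0.09,-0.6,0,0],[-0.12,-0.8,0,0],[-0.15,-1.0,0,0]]]'

```text
time: 45.25
eef_pos: [0.4439, 0.0434, 0.1319]
tcp_rot: [0.501, 0.499, -0.5, 0.5]
contact_force: [0.2, -0.2, -1.0]
opening: 0.459
```

Emit:
servo_tool --deltas '[[[-0.03,-0.2,0,0],[-0.06,-0.4,0,0],[-0.09,-0.6,0,0],[-0.12,-0.8,0,0],[-0.15,-1.0,0,0]]]'

```text
time: 45.75
eef_pos: [0.4289, -0.0566, 0.1319]
tcp_rot: [0.501, 0.499, -0.5, 0.5]
contact_force: [0.1, -0.2, -0.4]
opening: 0.457
```

Emit:
servo_tool --deltas '[[[-0.03,-0.2,0,0],[-0.06,-0.4,0,0],[-0.09,-0.6,0,0],[-0.12,-0.8,0,0],[-0.15,-1.0,0,0]]]'

```text
time: 46.25
eef_pos: [0.4139, -0.1566, 0.1319]
tcp_rot: [0.501, 0.499, -0.5, 0.5]
contact_force: [0.1, 0.7, -0.7]
opening: 0.459
```

Emit:
servo_tool --deltas '[[[-0.03,-0.2,0,0],[-0.06,-0.4,0,0],[-0.12,-0.62,0,0],[-0.12,-0.62,0,0],[-0.12,-0.62,0,0]]]'

```text
time: 46.75
eef_pos: [0.402, -0.2177, 0.1318]
tcp_rot: [0.501, 0.499, -0.501, 0.499]
contact_force: [-0.3, 0.2, -1.5]
opening: 0.458
```

```bash
python3 look.py w19.png .137 .4005 -.219 .022 .0125
```

```text
46.75 [ 0.402  -0.2177  0.1318] [ 0.501  0.499 -0.501  0.499] [-0.3  0.2 -1.5] 0.45778545683531313
(array([ 0.4025, -0.217 ]), 159.5)
```

Emit:
servo_tool --deltas '[[[-0.01,-0.01,-0.1,0],[-0.01,-0.01,-0.2,0],[-0.01,-0.01,-0.3,0],[-0.01,-0.01,-0.4,0],[-0.01,-0.01,-0.5,0]]]'

```text
time: 47.3
eef_pos: [0.4009, -0.2184, 0.0805]
tcp_rot: [-0.5, -0.5, 0.5, -0.499]
contact_force: [-0.7, 0.0, -0.0]
opening: 0.457
```

Emit:
servo_tool --deltas '[[[0,0,-0.05,0],[0,0,-0.1,0],[0,0,-0.12,0],[0,0,-0.12,0],[0,0,-0.12,0]]]'

```text
time: 47.8
eef_pos: [0.4014, -0.2191, 0.0702]
tcp_rot: [0.501, 0.499, -0.501, 0.5]
contact_force: [-0.5, 0.1, -0.9]
opening: 0.456
```

Emit:
servo_tool --deltas '[[[0,0,-0.01,0],[0,0,-0.02,0],[0,0,-0.02,0],[0,0,-0.02,0],[0,0,-0.02,0]]]'

```text
time: 48.3
eef_pos: [0.4012, -0.2188, 0.0679]
tcp_rot: [0.501, 0.499, -0.501, 0.5]
contact_force: [0.5, 0.1, -0.0]
opening: 0.456
```

Emit:
servo_tool --deltas '[[[0,0,-0.01,0],[0,0,-0.01,0],[0,0,-0.01,0],[0,0,-0.01,0],[0,0,-0.01,0]]]'

```text
time: 48.8
eef_pos: [0.4013, -0.2189, 0.0672]
tcp_rot: [0.501, 0.499, -0.5, 0.5]
contact_force: [-2.4, 1.1, 5.9]
opening: 0.46
```

Emit:
servo_tool --deltas '[[[0,0,0,0],[0,0,0,0],[0,0,0,0],[0,0,0.1,0],[0,0,0.3,0]]]' --claw 0.3

```text
time: 49.3
eef_pos: [0.4, -0.2179, 0.0959]
tcp_rot: [0.5, 0.501, -0.501, 0.498]
contact_force: [-0.1, 0.1, -0.1]
opening: 0.646
```

Emit:
servo_tool --deltas '[[[0,0,0.2,0],[0,0,0.4,0],[0,0,0.6,0],[0.1,0.1,0.7,0],[0.1,0.1,0.7,0]]]' --claw 0.6

```text
time: 49.8
eef_pos: [0.4127, -0.2093, 0.1695]
tcp_rot: [0.5, 0.498, -0.5, 0.502]
contact_force: [-0.1, -0.4, 0.4]
opening: 0.8
```

```bash
python3 look.py w20.png .070 .4005 -.219 .022; python3 - <<'E'
from h import *
im=cv2.imread('pics/w20.png'); T=np.load('T_w20.png.npy')
hsv=cv2.cvtColor(im,cv2.COLOR_BGR2HSV); m=((hsv[...,0]>5)&(hsv[...,0]<25)&(hsv[...,1]>110)).astype(np.uint8)
cs,_=cv2.findContours(m,cv2.RETR_EXTERNAL,cv2.CHAIN_APPROX_NONE); c=max(cs,key=cv2.contourArea); print('seen',cv2.fitEllipse(c))
a=np.linspace(0,6.28,60)
for z in (.06,.07,.08): print(z,cv2.fitEllipse(wproj(T,np.c_[.4005+.022*np.cos(a),-.219+.022*np.sin(a),0*a+z]).astype(np.float32)))
s=snap('side','s20.png'); top=snap('top','t20.png')
for q in ('oil_bottle','gear_blued'): print(q,recognise('top',q))
p=proj('side',[[.4005,-.219,.05]])[0].astype(int); print(p)
sc=cv2.resize(s[p[1]-35:p[1]+35,p[0]-35:p[0]+35],(400,400),interpolation=cv2.INTER_CUBIC)
wc=cv2.resize(im[100:300,150:350],(400,400)); cv2.imwrite('pics/fin.png',np.hstack([wc,sc]))
E
```

```text
49.8 [ 0.4127 -0.2093  0.1695] [ 0.5    0.498 -0.5    0.502] [-0.1 -0.4  0.4] 0.800325142697003
(array([ 0.3995, -0.2195]), 76.7)
seen ((257.6533203125, 204.739013671875), (48.29296112060547, 50.623958587646484), 88.09033203125)
0.06 ((256.59552001953125, 200.05177307128906), (47.339778900146484, 50.28959655761719), 84.7406005859375)
0.07 ((256.9897155761719, 204.0036163330078), (48.86676788330078, 52.138023376464844), 84.84721374511719)
0.08 ((257.4136047363281, 208.25453186035156), (50.48957061767578, 54.12611770629883), 84.94769287109375)
oil_bottle [{'at': [0.6249, 0.397, 0.096], 'p': 0.78}]
gear_blued [{'at': [0.6283, 0.2298, 0.0091], 'p': 0.7}]
[305 156]
```

View pics/fin.png

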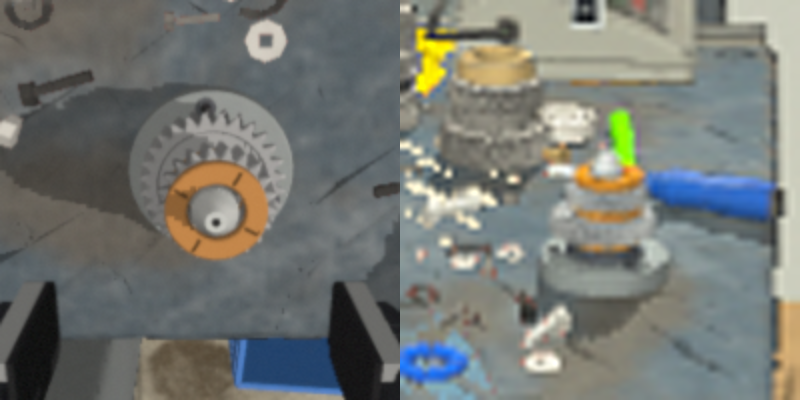

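The pack looks complete and level from both views: washer, large gear, washer, small gear, washer, with the nose showing through the last one. The arm is clear, so I'll hand in.

```bash
python3 -c "
from plant import *
print(sign_off())"
```

```text
the job is handed in; nothing more can be done
None
```

The shaft is built up in order (washer, large gear, washer, small bright gear, washer), and I handed the job in with the gripper open and clear at about 50 s. The sign-off gives no verdict.

**Last checks that agree:**
- **Stack:** the wrist and side views show all five parts threaded, stacked and level.
- **Top washer:** its fitted centre is about 1 mm from the shaft axis. Its outline matches one seated with its top at about 70 mm.
- **Bystanders:** the networks find the oil bottle upright and the blued gear within about 4 mm of its first reading, which is their stated accuracy.

**Small disagreements:**
- **Lower parts:** I did not measure their heights one by one. Each was judged by eye after release, and only the second and last washers showed a clear upward force as they touched down.
- **Large gear:** its circle fit after placing was unreliable, about 10 mm off with a weak score because of the teeth. I relied on the picture instead, which showed it seated round the shaft.
- **Washer network:** it first picked the blue look-alike, so I chose the three bronze ones by colour.

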